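Set the curing carriage against its marked stop

ROBOT

A 6-joint arm with a two-finger parallel gripper is mounted at the origin on a cart in front of the work surface, level with it; the furniture and walls round the work are solid. World frame = base frame: x ahead of the robot, y to its left, z up, the work surface at z = 0. Lengths are in m, angles in rad, forces in N, time in s.
With the tool pointing down it reaches from about 0.35 to 0.775 m from the base axis. Payload 5.5 kg.
Tool frame: the origin (TCP) lies at the very end of the fingers, on their centre line; the grasp point (between the pads) lies 19 mm behind it (env.grip_point_offset is the distance from the TCP to the grasp point, in m); z points along the fingers, y is the line along which they close (so a half turn about z gives the same grasp; the last joint's range is limited). The gripper opens to 85 mm and grips with 20 to 120 N. Pads are 22 mm wide; open, the fingers measure 114 mm over their backs; the gripper's body (76 mm by 85 mm) begins 54 mm behind the grasp point. The pads swing forward as they close: fully open they stand 13 mm farther back than shut.
Start: joints at [-1.318, 0.313, 0.046, 1.304, 0, 1.431], TCP at [0.22, -0.531, 0.21] pointing down, gripper open.
Joint ranges: [-2.76, 2.76], [-0.86, 1.69], [-1.03, 1.26], [-2.2, 2.34], [-1.47, 1.5], [-3.14, 3.14]. Speed limits (rad/s): [2.57, 2.57, 3.14, 3.14, 3.14, 3.14].

INTERFACE

Orientations are given as a unit quaternion [w, x, y, z].
In Python, from workcell import sensors, imaging, workorder, env gives the robot as it stands.
- The arm moves only by the shell command python3 -m handwheel 'ROWS' [FORCE]. ROWS is JSON, a list of rows, each a list of 5 numbers: the shift along the tool's x, y, z in mm, then the turn about the tool's z in rad, then the opening, from 0 (shut) to 1 (fully open). A call has 1 to 8 rows; each row is the pose to reach, as a shift and turn from the pose commanded when the call began, along the tool's axes at that moment; what a row does not reach only later rows make up. A row lasts 1/10 s, in which the tool goes at most 50 mm and 8.59 degrees, less where a joint would pass 70% of its speed; a pose out of reach is approached as far as the arm can. A call with a gripper value outside its range is refused whole. The fingers move at their own pace and stop on an object; FORCE is the grip in N (left out, the last holds). Time passes only in rows, so rows that repeat a pose let the fingers close. It gives the time, the measured TCP pose, the force, the opening and the grip force at its end, in the units of the state.
- sensors.get_state(): the state, without advancing time (a new reading comes with each control period).
- imaging.read_camera(name): name is "scene" or "top" or "wrist"; returns a dict with "color" (480x640x3 uint8, blue, green, red), "z_map" (480x640 float32, m along the optical axis (not along the pixel's ray), 0 where there is no reading), "fx", "fy", "cx", "cy" (pixels), "xyz" and "rotation" of the camera in the world. Camera axes: x right, y down, z forward; pixel columns grow to the right and rows downward; lengths in m; the calibration is good to about 2 mm. A picture is of the moment at which its call begins.
- workorder.hand_in(): hands the job in; it is judged then, once.
The state is a dict: "clock": time; "joint_pos": joint angles; "qvel": joint speeds; "tau": joint torques, N m; "tcp_pos": TCP position; "orientation": TCP orientation; "wrist_force": force on the tool from outside, world axes, zero at the start; "ft_torque": the same for the moment, N m; "finger_gap": finger opening in m; "grip_force": force on a finger pad.
Only numpy, scipy, OpenCV 4.12 (cv2) and the standard library are available. Lean on these libraries where they do the work, as an engineer would, in place of code of your own. Each camera call takes 0.05 s, during which the arm holds its last target. There are 200 camera calls.

TASK

The light-guide carriage on the bench rail is held by a spring brake: press the black release pad in the middle of the carriage down to free it and, keeping the pad down, push the carriage along the rail until it rests against the marked stop, the one with the round ball knob on top. Then let the pad come up again so that the brake holds the carriage there. Only touch and push with the fingertips: do not pinch or lift anything, and leave the things lying round the rail where they are.

Things in the scene. Friction and masses are not known exactly. Their poses are not given: they have to be found in the camera images.
- rail: Fixed straight aluminium rail on a dark steel base plate, 62 x 310 x 22 mm, screwed to the bench; origin at the centre of its underside, on the bench top. It runs along its own y axis; its x axis points across it, away from the robot; z up.
- carriage: Aluminium carriage straddling the rail, slides only along the rail's y axis: 56 mm across, 70 mm along the rail, top 36 mm above the bench. Origin midway along and across it, 22 mm above the bench; axes as the rail's. On its far side (+x) a light-guide holder reaches 89 mm out and 62 mm above the bench. Brake off: about 1 N of drag. Brake on: it holds against about 20 N. Never push or squeeze it with over 40 N.
- release_pad (a joint): How far the release pad is pressed down, in m: about 0 when up (brake holding), 0.008 at its hard lower end. The brake is off from about 0.0025 on; 0.004 to 0.006 is a good depth. The spring takes about 6 to 8 N; the pad springs up by itself when let go.
- pad_top (a point): Centre of the pressing face of the black release pad, on top of the middle of the carriage; 51 mm above the bench when up, and it goes down with the pad. The pad is 48 mm across the rail and 56 mm along it; a raised ridge 6 mm high stands at each of its two ends along the rail, leaving 42 mm of flat face between the ridges for the fingertips, which can push the carriage along by friction and by a ridge. The pad rides on top of the carriage and moves with it.
- marked_stop: The marked stop: aluminium clamp block across the rail, 56 mm across and 24 mm along the rail, top 42 mm above the bench, with an 18 mm steel ball knob on a short neck in the middle of its top, reaching 61 mm above the bench. Fixed at one end of the carriage's path, either end. Origin at the middle of the block across and along the rail, 22 mm above the bench. When the carriage touches it the two origins are 47 mm apart. A small dark clamp screw stands on its front.
- plain_stop: The other stop, at the opposite end of the path: the same block with a flat bare top. Fixed. Origin as for the marked stop. Not to be used.
- jar_beads: Bystander, loose: white tub with a wide lid, 47 mm wide, 45 mm high; origin at the centre of its underside. Leave it where it is.
- bottle_primer: Bystander, loose: small amber bottle with a black pointed cap, 34 mm wide, 88 mm high; origin at the centre of its underside. Leave it where it is.
- tape_white: Bystander, loose: roll of white tape lying flat, 52 mm wide, 18 mm high; origin at the centre of its underside. Leave it where it is.
- syringe_adhesive: Bystander, loose: amber syringe lying flat, 27 x 124 x 27 mm, long along its y axis; origin at the centre of its underside. Leave it where it is.
- pen_blue: Bystander, loose: white and blue ball pen lying flat, 11 x 138 x 12 mm, long along its y axis; origin at the centre of its underside. Leave it where it is.

How it is judged:
By the outcome, as a careful person would: the job done as asked, in the order asked, and still so for the second after the job is handed in, with the robot touching nothing.
It also fails if it takes over 35 s, if anything falls off the work surface, if the arm or the gripper's body presses on something with over 40 N, if the wrist force passes 120 N, or if a joint passes its speed limit or range.

## Working session

There is one attempt and no reset: what is moved stays moved. The work goes in short steps, Python scripts to look and compute and a shell command to move; the robot and the scene stay as the last step left them, time stands still between calls to the robot, and variables do not carry over. Pictures are saved under pics/ and viewed, at most 10 in all, crops included, and the job is handed in when it is done.

```bash
mkdir -p pics; cat > h.py <<'E'
import numpy as np,cv2
from workcell import sensors,imaging,workorder,env
def cam(n):
    return imaging.read_camera(n)
def px(c,u,v,z=None):
    """world point of pixel; z: intersect with that height instead of depth"""
    R=np.array(c["rotation"]); 
    if R.shape!=(3,3):
        from scipy.spatial.transform import Rotation as Ro
        R=Ro.from_quat(np.r_[R[1:],R[0]]).as_matrix()
    r=R@np.array([(u-c["cx"])/c["fx"],(v-c["cy"])/c["fy"],1]);o=np.array(c["xyz"])
    s=c["z_map"][v,u] if z is None else (z-o[2])/r[2]
    return o+s*r
E
python3 - <<'E'
from h import *
import pickle
for n in("top","scene"):
    c=cam(n);cv2.imwrite(f"pics/{n}1.png",c["color"]);pickle.dump(c,open(n+".pkl","wb"));print(n,c["xyz"],c["fx"])
s=sensors.get_state();print(s)
E
```

```text
top [ 0.41892341 -0.32236132  0.92204733] 524.4841173731834
scene [ 0.04806136 -0.93924528  0.39257746] 440.09515930604505
{'clock': 0.1, 'joint_pos': array([-1.31760623e+00,  3.13954690e-01,  4.50902063e-02,  1.30361853e+00,
       -3.75689824e-05,  1.43118552e+00]), 'qvel': array([ 0.00062475, -0.00209288,  0.00334872,  0.00079124, -0.00095604,
        0.00133676]), 'tau': array([ 1.68584684e-03, -4.81727064e+01,  2.99243259e+01,  1.28037517e-02,
       -9.08941274e-05, -5.42347180e-06]), 'tcp_pos': array([ 0.2199444 , -0.53072912,  0.20948039]), 'orientation': array([-8.40916605e-04,  9.80774995e-01,  1.95140200e-01, -6.66215744e-05]), 'wrist_force': array([ 0.15273853,  0.1300465 , -0.24298754]), 'ft_torque': array([-0.02241622, -0.01623213,  0.02012718]), 'grip_force': 0.0, 'finger_gap': 0.0852094691277156}
```

View pics/top1.png

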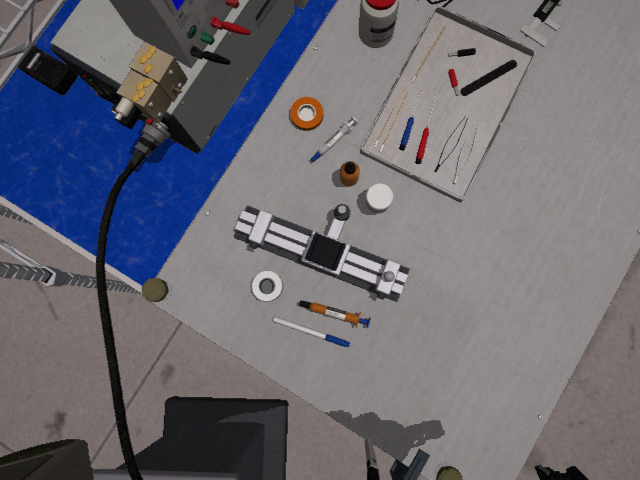

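View pics/scene1.png

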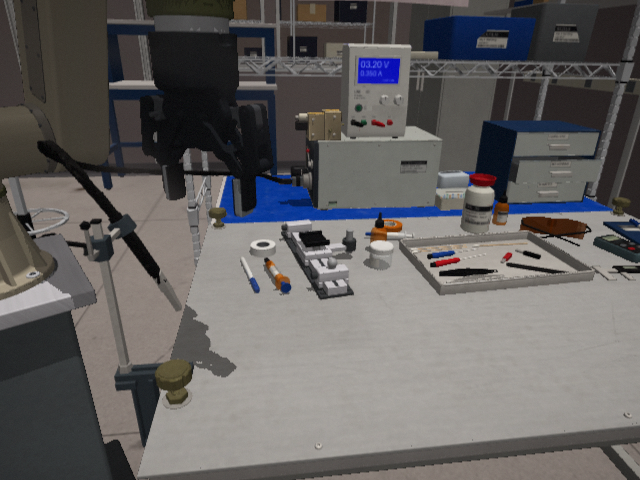

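The top view shows the pad at about (325,251), the ball-knob stop at (389,277) and the plain stop at (261,228). The light-guide holder points up and right to (342,212). I'll enlarge the rail to read these more closely.

```bash
python3 - <<'E'
from h import *
import pickle
c=pickle.load(open("top.pkl","rb"))
cv2.imwrite("pics/crop1.png",cv2.resize(c["color"][190:315,225:425],None,fx=4,fy=4,interpolation=cv2.INTER_CUBIC))
for n,(u,v) in dict(pad=(325,251),ball=(389,277),plain=(261,228),holder=(342,212)).items(): print(n,px(c,u,v).round(4))
E
```

```text
pad [ 0.5284 -0.2986  0.0533]
ball [ 0.4871 -0.405   0.06  ]
plain [ 0.5663 -0.1885  0.045 ]
holder [ 0.5937 -0.3255  0.0619]
```

View pics/crop1.png

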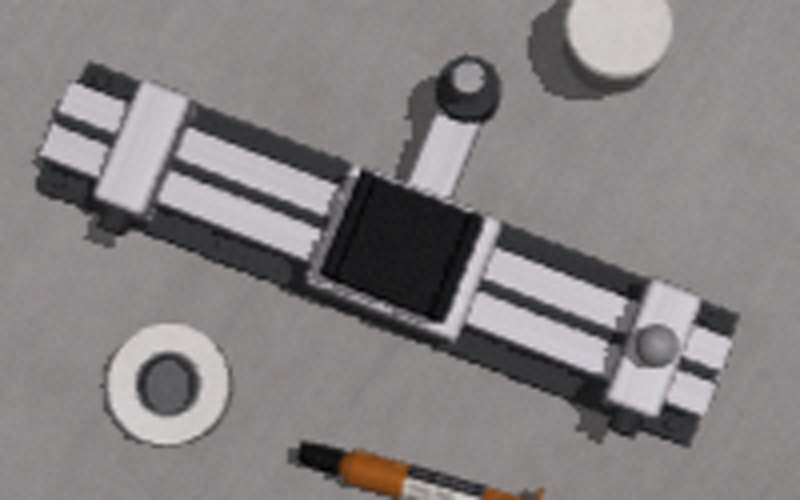

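The crop puts the pad centre at pixel (325,251.5), the ball at (389,276) and the plain block's top at (262,227). The carriage has to go toward the ball, which is toward -y.

```bash
cat >> h.py <<'E'
from scipy.spatial.transform import Rotation as Ro
def tool():
    s=sensors.get_state();q=s["orientation"];return s["tcp_pos"],Ro.from_quat([q[1],q[2],q[3],q[0]]).as_matrix(),s
def togo(p,d):
    t,R,s=tool();e=np.r_[d,0];l=R.T@e
    print("shift mm",(1000*R.T@(p-t)).round(1),"turn",round(np.arctan2(l[1],l[0])-np.pi/2,3),"rail dir in tool",l.round(3),"F",s["wrist_force"].round(1),"t",s["clock"])
E
python3 - <<'E'
from h import *
import pickle
c=pickle.load(open("top.pkl","rb"))
P=px(c,325,251,.051);P+= (px(c,325,252,.051)-P)*.5
M=px(c,389,276,.052);Q=px(c,262,227,.042)
d=(M-Q)[:2];L=np.linalg.norm(d);d/=L
print(P,M,Q,"dir",d,"len",L,"travel",(M-P)[:2]@d-.047,"off",(P-M)[:2]@[-d[1],d[0]])
togo(P+[0,0,.05],d)
E
```

```text
[ 0.52787427 -0.2985851   0.051     ] [ 0.48934215 -0.40571903  0.052     ] [ 0.56860842 -0.18969953  0.042     ] dir [-0.34448111 -0.93879325] len 0.23010338039861955 travel 0.06685019780012036 off -0.0007319218157923081
shift mm [373.3 -96.4 108.7] turn 0.744 rail dir in tool [-0.678  0.735 -0.001] F [ 0.2  0.1 -0.2] t 0.1
```

```bash
python3 -m handwheel '[[46,-12,0,0.1,0],[92,-24,0,0.2,0],[138,-36,0,0.3,0],[184,-48,0,0.4,0],[230,-60,0,0.5,0],[276,-72,0,0.6,0],[322,-84,0,0.7,0],[368,-95,0,0.744,0]]' 20
python3 - <<'E'
from h import *
togo(np.array([.5279,-.2986,.071]),[-.3445,-.9388])
c=cam("wrist");cv2.imwrite("pics/w1.png",c["color"])
E
```

```text
clock: 0.9
tcp_pos: [0.5248, -0.301, 0.21]
orientation: [-0.0, 0.984, -0.176, -0.0]
wrist_force: [-0.4, -0.6, -0.3]
finger_gap: -0.0001
grip_force: 0.0
shift mm [  2.2  -3.3 139. ] turn -0.002 rail dir in tool [ 0.002  1.    -0.   ] F [-0.4 -0.6 -0.3] t 0.9
```

View pics/w1.png

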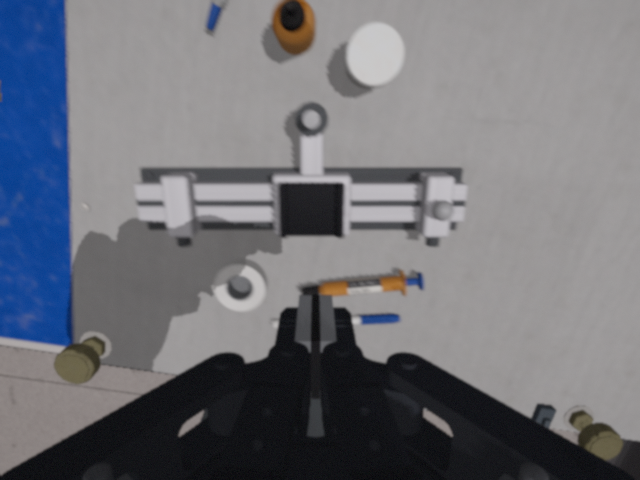

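The wrist view shows the rail level in the image, which confirms the turn. The pad is centred near (311,209), the ball knob is to the right at (442,210), and the fingers are shut. I'll descend to about 20 mm above the pad and check its position there.

```bash
python3 -m handwheel '[[2,0,45,0,0],[2,0,90,0,0],[2,-1,125,0,0],[2,-1,135,0,0],[2,-1,135,0,0]]'
python3 - <<'E'
from h import *
togo(np.array([.5279,-.2986,.051]),[-.3445,-.9388])
c=cam("wrist");cv2.imwrite("pics/w2.png",c["color"]);import pickle;pickle.dump(c,open("w.pkl","wb"))
E
```

```text
clock: 1.45
tcp_pos: [0.5245, -0.3015, 0.0736]
orientation: [-0.001, 0.985, -0.175, -0.002]
wrist_force: [0.9, -1.4, 0.5]
finger_gap: -0.0003
grip_force: 0.0
shift mm [ 2.3 -3.9 22.5] turn 0.001 rail dir in tool [-0.001  1.    -0.001] F [ 0.9 -1.4  0.5] t 1.45
```

View pics/w2.png

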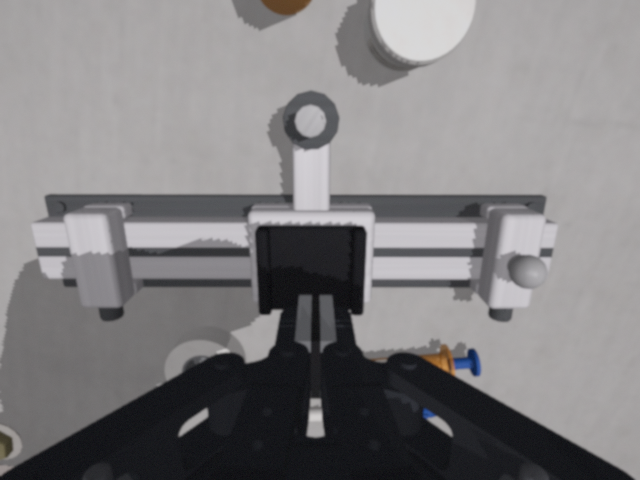

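The wrist image shows the pad spanning columns 256–366 and rows 226–313. Its centre is (311,269), and the ball is at (528,271).

```bash
python3 - <<'E'
from h import *
import pickle
c=pickle.load(open("w.pkl","rb"));d=np.array([-.3445,-.9388])
P=px(c,311,269,.055);M=px(c,528,271,.052)
print(P,M,"travel",(M-P)[:2]@d-.047)
togo(P*[1,1,0]+[0,0,.051],d)
E
```

```text
[ 0.52895585 -0.30143501  0.055     ] [ 0.48757859 -0.40726125  0.052     ] travel 0.06660414175778215
shift mm [ 2.6 -2.2 24.6] turn 0.0 rail dir in tool [-0.  1. -0.] F [0.4 1.  0.7] t 1.5
```

```bash
python3 -m handwheel '[[3,0,10,0,0],[3,0,18,0,0],[3,0,22,0,0],[3,0,24,0,0],[3,0,26,0,0],[3,0,27,0,0],[3,0,27,0,0]]'
```

```text
clock: 2.2
tcp_pos: [0.5287, -0.3034, 0.0483]
orientation: [0.0, 0.985, -0.175, 0.0]
wrist_force: [1.1, 0.5, -0.0]
finger_gap: 0.0002
grip_force: 0.0
```

```bash
python3 -m handwheel '[[0,0,1,0,0],[0,0,2,0,0],[0,0,2,0,0]]'
```

```text
clock: 2.5
tcp_pos: [0.5287, -0.3034, 0.0462]
orientation: [0.0, 0.985, -0.175, -0.0]
wrist_force: [-0.0, -0.3, 0.4]
finger_gap: 0.0003
grip_force: 0.0
```

No force yet, so I'll look before going lower.

```bash
python3 - <<'E'
from h import *
c=cam("scene");a=cv2.resize(c["color"][190:310,225:375],None,fx=4,fy=4,interpolation=cv2.INTER_CUBIC)
cv2.imwrite("pics/s2.png",a)
print(tool()[2]["wrist_force"],tool()[0])
E
```

```text
[0.13853065 0.00520566 0.09714108] [ 0.52870262 -0.30338245  0.04627238]
```

View pics/s2.png

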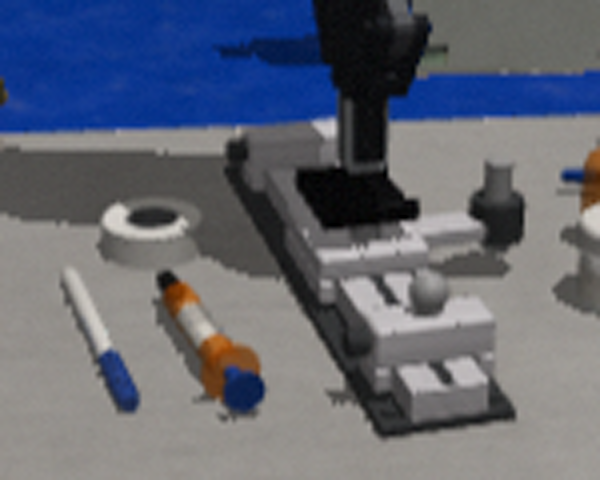

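The fingertips are over the pad, and the pad still looks raised. I'll keep lowering by feel.

```bash
for i in 1; do :; done; python3 -m handwheel '[[0,0,1,0,0],[0,0,1,0,0]]' | grep -E "tcp|wrist_f"; python3 -m handwheel '[[0,0,1,0,0],[0,0,1,0,0]]' | grep -E "tcp|wrist_f"
```

```text
tcp_pos: [0.5287, -0.3034, 0.0452]
wrist_force: [0.5, 0.4, -0.0]
tcp_pos: [0.5287, -0.3034, 0.0441]
wrist_force: [0.4, 1.0, 0.2]
```

```bash
python3 - <<'E'
from h import *
import pickle
s=tool()[2];print(s["tau"].round(2),s["ft_torque"].round(2),s["tcp_pos"],s["joint_pos"].round(4))
c0=pickle.load(open("w.pkl","rb"));c=cam("wrist");cv2.imwrite("pics/w3.png",c["color"])
for n,k in(("before",c0),("now",c)):
    pts=np.array([px(k,u,v) for u in range(150,450,3) for v in range(150,330,3)])
    u=np.array([-.3445,-.9388]);ry=(pts[:,:2]-[.5285,-.3008])@u;rx=(pts[:,:2]-[.5285,-.3008])@[.9388,-.3445]
    f=lambda m:(np.median(pts[m,2]).round(4),m.sum())
    print(n,"pad",f((abs(ry)<.019)&(rx>.013)&(rx<.022)),"carriage rim",f((abs(ry)>.0305)&(abs(ry)<.0335)&(abs(rx)<.02)),"bench",f((abs(ry)<.03)&(rx>.06)),"bench2",f((ry>.04)&(rx>.045)))
E
```

```text
[-0.000e+00 -5.379e+01  2.689e+01 -4.000e-02  0.000e+00 -0.000e+00] [-0.01  0.03 -0.09] [ 0.52867096 -0.30337193  0.04414506] [-6.5250e-01  4.7400e-01 -1.3510e-01  9.6180e-01 -1.0000e-04  2.8403e+00]
before pad (np.float64(0.0508), np.int64(175)) carriage rim (np.float64(0.0358), np.int64(65)) bench (np.float64(0.2369), np.int64(27)) bench2 (np.float64(0.0002), np.int64(167))
now pad (np.float64(0.0507), np.int64(251)) carriage rim (np.float64(0.0357), np.int64(71)) bench (np.float64(0.0417), np.int64(144)) bench2 (np.float64(-0.0001), np.int64(259))
```

View pics/w3.png

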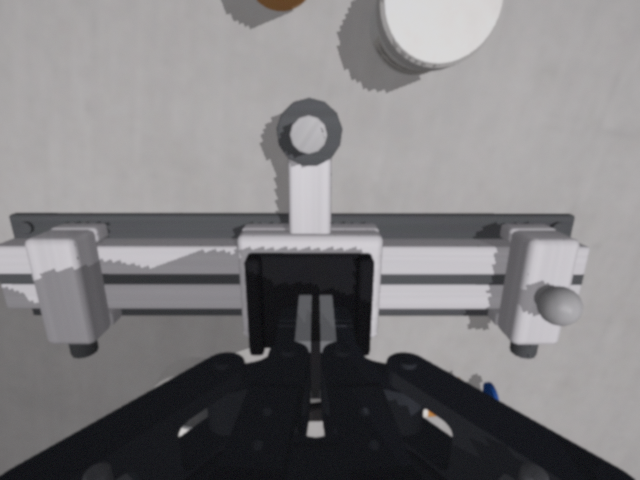

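The wrist view shows the fingertips at (316,295) over the pad face, and the pad still reads z = 0.051, so it isn't pressed. The real fingertips seem to end above the reported TCP. I'll lower in small steps until there is force.

```bash
python3 - <<'E'
from h import *
c=cam("wrist")
for v in(292,296,300,306,320): print(v,[px(c,u,v).round(4).tolist() for u in(306,326)])
E
for k in a; do python3 -m handwheel '[[0,0,1,0,0],[0,0,1,0,0]]' | grep -E "tcp|wrist_f"; python3 -m handwheel '[[0,0,1,0,0],[0,0,1,0,0]]' | grep -E "tcp|wrist_f"; done
```

```text
292 [[0.5335, -0.3013, 0.0522], [0.5301, -0.3096, 0.0516]]
296 [[0.5395, -0.304, 0.0697], [0.5373, -0.3116, 0.071]]
300 [[0.5396, -0.3041, 0.0736], [0.5369, -0.3114, 0.0735]]
306 [[0.5399, -0.3044, 0.0793], [0.5375, -0.3115, 0.0796]]
320 [[0.5395, -0.3044, 0.089], [0.5377, -0.3112, 0.0902]]
tcp_pos: [0.5287, -0.3034, 0.0432]
wrist_force: [0.5, -0.3, 0.0]
tcp_pos: [0.5286, -0.3034, 0.0421]
wrist_force: [-0.1, -0.1, 0.7]
```

```bash
python3 - <<'E'
from h import *
c=cam("wrist");t,R,s=tool()
def T(u,v): return (1000*R.T@(px(c,u,v)-t)).round(0).tolist()
print("cols in tool frame (z neg = above TCP)")
for u,v in((316,295),(305,299),(305,303),(340,350),(345,365),(405,360),(415,370),(430,380),(470,395),(550,430),(620,470)): print((u,v),T(u,v))
E
python3 -m handwheel '[[0,0,1,0,0],[0,0,2,0,0],[0,0,3,0,0],[0,0,3,0,0]]' | grep -E "tcp|wrist_f"; python3 -m handwheel '[[0,0,1,0,0],[0,0,2,0,0],[0,0,3,0,0],[0,0,3,0,0]]' | grep -E "tcp|wrist_f"
```

```text
cols in tool frame (z neg = above TCP)
(316, 295) [11.0, 1.0, -26.0]
(305, 299) [11.0, -3.0, -30.0]
(305, 303) [11.0, -3.0, -32.0]
(340, 350) [13.0, 8.0, -67.0]
(345, 365) [12.0, 9.0, -72.0]
(405, 360) [13.0, 26.0, -72.0]
(415, 370) [12.0, 28.0, -74.0]
(430, 380) [12.0, 31.0, -79.0]
(470, 395) [12.0, 39.0, -85.0]
(550, 430) [11.0, 53.0, -95.0]
(620, 470) [12.0, 60.0, -106.0]
tcp_pos: [0.5286, -0.3033, 0.0391]
wrist_force: [-0.0, 0.1, 0.3]
tcp_pos: [0.5287, -0.3034, 0.0361]
wrist_force: [0.3, 0.3, -0.2]
```

```bash
python3 -m handwheel '[[0,0,2,0,0],[0,0,4,0,0],[0,0,6,0,0],[0,0,6,0,0]]' | grep -E "tcp|wrist_f"; python3 -m handwheel '[[0,0,1,0,0],[0,0,2,0,0],[0,0,2,0,0]]' | grep -E "tcp|wrist_f";
```

```text
tcp_pos: [0.5286, -0.3033, 0.0299]
wrist_force: [-0.4, -0.7, -0.7]
tcp_pos: [0.5288, -0.3034, 0.0285]
wrist_force: [-1.0, 1.1, 3.2]
```

```bash
python3 -m handwheel '[[0,0,1,0,0],[0,0,1,0,0],[0,0,1,0,0]]' | grep -E "tcp|wrist_f"; python3 -m handwheel '[[0,0,1,0,0],[0,0,1,0,0],[0,0,1,0,0]]' | grep -E "tcp|wrist_f"; 
```

```text
tcp_pos: [0.5288, -0.3034, 0.0276]
wrist_force: [-1.9, 1.4, 4.2]
tcp_pos: [0.5288, -0.3035, 0.0267]
wrist_force: [-2.3, 1.4, 6.2]
```

```bash
cat > pad.py <<'E'
from h import *
c=cam("wrist");t,R,s=tool()
pts=np.array([px(c,u,v) for u in range(150,480,2) for v in range(150,330,2)])
l=(pts-t)@R  # tool axes
m=(abs(l[:,1])<12)&(l[:,0]*1e3>14)&(l[:,0]*1e3<19)&(abs(l[:,1])*1e3<10)&(pts[:,2]<.054)&(pts[:,2]>.04)
print("pad z",np.median(pts[m,2]).round(4),m.sum(),"tcp",t.round(4),"F",s["wrist_force"].round(1),s["clock"])
E
python3 pad.py; python3 -m handwheel '[[0,0,1,0,0],[0,0,2,0,0],[0,0,2,0,0]]' | grep -E "tcp|wrist_f"; python3 pad.py
```

```text
pad z 0.0477 142 tcp [ 0.5288 -0.3034  0.0267] F [-2.8  1.2  5.5] 5.65
tcp_pos: [0.5288, -0.3034, 0.0247]
wrist_force: [-1.7, 1.3, 6.9]
pad z 0.0455 141 tcp [ 0.5288 -0.3034  0.0247] F [-2.5  1.8  6.7] 6.0
```

The pad is about 5.2 mm down, so the brake is off. Now I'll push along the tool's +y.

```bash
python3 -m handwheel '[[0,2,0,0,0],[0,5,0,0,0],[0,9,0,0,0],[0,13,0,0,0],[0,17,0,0,0],[0,20,0,0,0],[0,20,0,0,0]]' | grep -E "clock|tcp|wrist_f"; python3 pad.py
```

```text
clock: 6.7
tcp_pos: [0.5217, -0.3227, 0.0248]
wrist_force: [-3.0, 1.2, 6.1]
pad z 0.0457 140 tcp [ 0.5217 -0.3227  0.0248] F [-2.7 -0.2  6.4] 6.75
```

```bash
python3 - <<'E'
from h import *
c=cam("wrist");cv2.imwrite("pics/w4.png",c["color"])
E
```

```text
(no output)
```

View pics/w4.png

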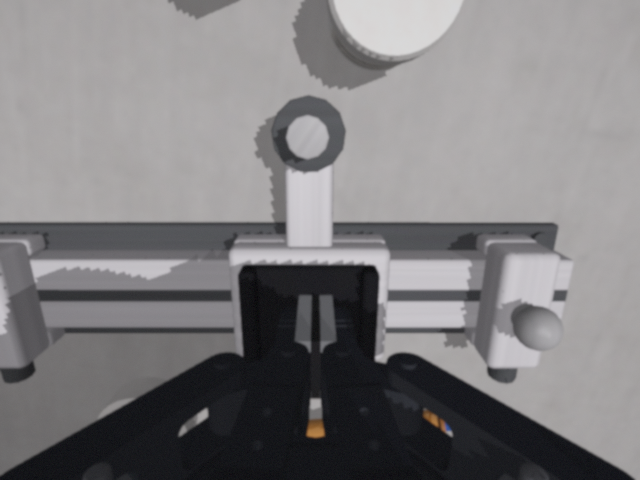

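The carriage follows the fingers, with its centre column still at 311 in the wrist view. About 46 mm remain.

```bash
python3 -m handwheel '[[0,4,0,0,0],[0,9,0,0,0],[0,15,0,0,0],[0,21,0,0,0],[0,27,0,0,0],[0,33,0,0,0],[0,38,0,0,0],[0,40,0,0,0]]' | grep -E "clock|tcp|wrist_f"; python3 pad.py
python3 -m handwheel '[[0,1,0,0,0],[0,2,0,0,0],[0,2,0,0,0]]' | grep -E "clock|tcp|wrist_f"
```

```text
clock: 7.6
tcp_pos: [0.5079, -0.3601, 0.0248]
wrist_force: [-2.2, 2.3, 7.1]
pad z 0.0458 147 tcp [ 0.5078 -0.3604  0.0248] F [-3.2  0.4  6.6] 7.65
clock: 7.95
tcp_pos: [0.5074, -0.3618, 0.0248]
wrist_force: [-1.7, 1.4, 6.2]
```

```bash
python3 -m handwheel '[[0,1,0,0,0],[0,2,0,0,0],[0,3,0,0,0],[0,3,0,0,0]]' | grep -E "tcp|wrist_f"
python3 -m handwheel '[[0,0.5,0,0,0],[0,1,0,0,0],[0,1,0,0,0]]' | grep -E "tcp|wrist_f"
python3 -m handwheel '[[0,0.5,0,0,0],[0,1,0,0,0],[0,1,0,0,0]]' | grep -E "clock|tcp|wrist_f"
```

```text
tcp_pos: [0.5063, -0.3646, 0.0248]
wrist_force: [-2.0, 1.9, 6.8]
tcp_pos: [0.506, -0.3654, 0.0248]
wrist_force: [-1.8, 2.4, 6.4]
clock: 8.95
tcp_pos: [0.5059, -0.3656, 0.0247]
wrist_force: [-0.8, 3.5, 6.2]
```

```bash
python3 -m handwheel '[[0,0.5,0,0,0],[0,1,0,0,0],[0,1,0,0,0]]' | grep -E "clock|tcp|wrist_f"
python3 -m handwheel '[[0,0.5,0,0,0],[0,1,0,0,0],[0,1,0,0,0]]' | grep -E "clock|tcp|wrist_f"
python3 - <<'E'
from h import *
c=cam("wrist");cv2.imwrite("pics/w5.png",c["color"])
E
```

```text
clock: 9.25
tcp_pos: [0.5059, -0.366, 0.0247]
wrist_force: [-0.4, 4.5, 7.5]
clock: 9.55
tcp_pos: [0.5058, -0.3671, 0.0247]
wrist_force: [0.1, 4.6, 6.2]
```

View pics/w5.png

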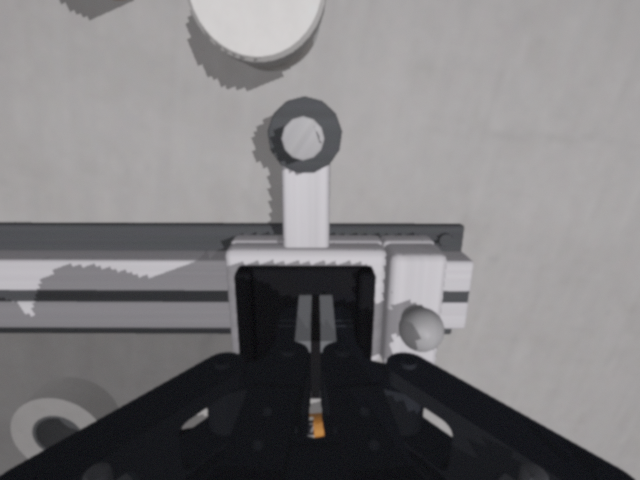

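The carriage now sits flush against the ball-knob stop, with the seam at column 386. The fingertips slipped slightly, which means it is at its end. I'll raise straight up to release the pad.

```bash
python3 -m handwheel '[[0,0,-2,0,0],[0,0,-4,0,0],[0,0,-7,0,0],[0,0,-12,0,0],[0,0,-25,0,0],[0,0,-50,0,0],[0,0,-90,0,0],[0,0,-130,0,0]]' | grep -E "clock|tcp|wrist_f"
python3 -m handwheel '[[0,0,0,0,0],[0,0,0,0,0],[0,0,0,0,0]]' | grep -E "clock|tcp|wrist_f"
python3 - <<'E'
from h import *
c=cam("wrist");cv2.imwrite("pics/w6.png",c["color"])
E
```

```text
clock: 10.4
tcp_pos: [0.5045, -0.3681, 0.1558]
wrist_force: [1.6, -1.4, -0.3]
clock: 10.7
tcp_pos: [0.5044, -0.3679, 0.1536]
wrist_force: [-0.7, 0.2, -0.5]
```

View pics/w6.png

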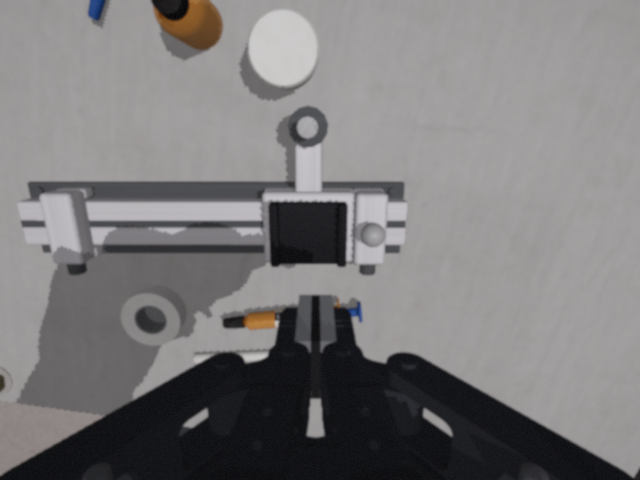

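The carriage still touches the marked stop (seam at column 355), the pad is up, and the arm is clear. Handing in.

```bash
python3 -c "
from h import *
print(workorder.hand_in())"
```

```text
the job is handed in; nothing more can be done
None
```

The carriage is against the marked (ball-knob) stop with the release pad up again, nothing else was touched, and the job was handed in after about 11 s of robot time; no verdict came back.

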